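# Release the bench air with the trapped T-key, then turn the selector

### The job

Switch on the air at the sloping control box: take the steel T-key out of its wooden stand, pass its cross-bar through the narrow slot in the box's cover until it bottoms, and turn it a quarter turn clockwise to its stop, so that the cover holds it and the selector beside it is freed. Then turn the selector clockwise too, to its stop, and let go, leaving the key turned in the lock. Do not push the other loose things on the bench about (the wood block, screwdriver, bracket and pot).

Things in the scene. Friction and masses are not known exactly. Their poses are not given: they have to be found in the camera images.
- key_grip (a point): centre of the handle of the loose steel T-key (about 90 g), standing upright in its stand. Handle: flat bar 44 long (key x) x 12 wide (key y) x 28 mm high; below it a round shaft 7 mm thick, 42 mm long; at the foot a cross-bar 28 long (key x, parallel to the handle) x 7 wide x 8 mm high. The foot's underside is 64 mm below this point along key z. The handle starts 22 mm above the stand's top.
- key_bar (a point): centre of the key's cross-bar, 60 mm below key_grip along key z; same axes as key_grip
- stand: wooden stand 75 x 75 x 45 mm, fixed, origin at the centre of its underside; a slot 31.5 mm (its x) by 10.5 mm (its y), 28 mm deep, in its top holds the key's foot, which lifts straight out
- console: the fixed air control box, 210 x 250 mm, origin under it on the bench; yaw 0 faces the robot. Its flat cover plate (5 mm) slopes 25 degrees, low edge to the robot; the cover's middle is 140 mm above this origin. Slot on the left half, selector on the right half (seen from the robot), 110 mm apart.
- slot (a point): middle of the key slot, on the cover's outer surface. Axes: z square out of the cover, x up the slope, y left along the cover. Slot 32.5 mm along y, 10.5 mm along x. Under the 5 mm plate is the lock's pocket, same outline, floor 15.5 mm below the outer surface: with the foot on that floor the cross-bar is below the plate with 2.5 mm to spare and can be turned.
- lock (a joint): angle of the lock under the slot: 0 = pocket in line with the slot, grows as the key turns clockwise (seen from outside the cover), stop at 1.4 rad. 0.08 N m friction, no spring, stays where left. The cross-bar has about 0.12 rad of play in the pocket, so the key itself turns about 1.5 rad. At 0 it blocks the selector, which is free once it is above 1.1 rad.
- selector_grip (a point): centre of the selector's grip bar, on its axis, 30 mm out from the cover. Black bar 56 long (its x), 14 wide (its y), 30 mm high (15 to 45 mm above the cover), z out of the cover, on a boss 20 mm and a disc 52 mm across, 5 mm high. It lies 110 mm from the slot along the slot's -y. Axes turn with it.
- selector (a joint): angle of the selector: 0 = bar pointing up the slope, grows as it turns clockwise (seen from outside the cover), stop at 1.3 rad; 0.08 N m friction, stays where it is left. It starts at 0 to 0.05. With the lock at 0 it moves only up to about 0.2 rad; the lock in turn can only be set while the selector is below about 0.1 rad.
- block: loose wood block 85 x 85 x 70 mm, bystander; origin at the centre of its underside
- screwdriver: loose screwdriver lying on the bench, bystander; handle to its -x
- bracket: loose aluminium angle 70 x 50 x 63 mm, bystander; origin at the centre of its underside, upright leg on its +x side
- pot: loose white plastic pot 64 mm across, 60 mm high, bystander; origin at the centre of its underside
Not all that is in view belongs to the job. Of the things like the part that bears key_grip, leave any that is black; of the rest the larger one is meant.

How it is judged:
By the outcome, as a careful person would: the job done as asked, in the order asked, and still so for the second after the job is handed in, with the robot touching nothing.
It also fails if it takes over 64 s, if anything falls off the work surface, if the arm or the gripper's body presses on something with over 40 N, if the wrist force passes 120 N, or if a joint passes its speed limit or range.

### The arm

A 6-joint arm with a two-finger parallel gripper is mounted at the origin on the work surface. World frame = base frame: x ahead of the robot, y to its left, z up, the work surface at z = 0. Lengths are in m, angles in rad, forces in N, time in s.
With the tool pointing down it reaches from about 0.15 to 0.775 m from the base axis. Payload 6.1 kg.
Tool frame: the origin (TCP) lies between the finger pads; the fingertips stand 14 mm ahead of it and the grasp point (between the pads) lies 5 mm behind it (tcp_to_tips is the distance from the TCP to the fingertips, in m); x points along the fingers, y is the direction in which the jaws open and shut, and the axes are right-handed (so a half turn about x gives the same grasp; the last joint's range is limited). The gripper opens to 85 mm and grips with 20 to 120 N. Pads are 22 mm wide; open, the fingers measure 114 mm over their backs; the gripper's body (76 mm by 85 mm) begins 54 mm behind the grasp point. The pads swing forward as they close: fully open they stand 13 mm farther back than shut.
Start: joints at [-1.181, 0.126, -0.04, 1.405, 0, 1.571], TCP at [0.199, -0.486, 0.245] pointing down, gripper open.
Joint ranges: [-2.72, 2.72], [-0.95, 1.95], [-1.27, 1.35], [-1.78, 2.02], [-1.46, 1.47], [-3.14, 3.14]. Speed limits (rad/s): [2.39, 2.39, 3.01, 3.14, 3.14, 3.14].

### API

Orientations are given as a rotation vector (axis times angle).
In Python, from station import * gives the robot as it stands. Calls block until the motion is done:
- move_pose(position, orientation): joint-space move of the TCP to a pose.
- move_l(position, attitude=None, velocity=0.15, guard=None): straight line of the TCP; attitude=None keeps the orientation; velocity is the mean speed in m/s. With guard (N) it stops when the force on the tool has changed by that much, and returns True; else False.
- set_joints(angles): joint-space move.
- gripper_to(opening, f_grip=None): finger opening in m; f_grip is the grip in N (None keeps the last); returns when the fingers have stopped.
- dwell(seconds).
- ik(position, orientation): joint angles nearest the present ones, or None.
- camera(name): name is "scene" or "side" or "wrist"; returns a dict with "img" (384x512x3 uint8, red, green, blue), "intrinsics" (3x3 intrinsics, pixels), "rvec" (rotation vector, rad) and "tvec" (3), from world to camera coordinates, as OpenCV has them; the wrist camera has in their place "hand_eye" (4x4, takes a point from camera to tool coordinates, whose origin is the TCP and whose axes are the tool frame's). Camera axes: x right, y down, z forward; pixel columns grow to the right and rows downward; lengths in m; the calibration is good to about 2 mm. A picture is of the moment at which its call begins: read the wrist's pose just before it. There is no depth.
A pose or a line that the arm cannot do raises PlanningError and nothing moves.
- sign_off(): hands the job in, once; it reports no verdict.
Readings, each from a call of its own:
- current_t(): time.
- current_q(): joint angles.
- current_joint_velocities(): joint speeds.
- current_tau(): joint torques, N m.
- current_eef_pos(): TCP position.
- current_orientation(): TCP orientation.
- current_wrist_force(): force on the tool from outside, world axes, zero at the start.
- current_wrist_torque(): the same for the moment, N m.
- current_finger_gap(): finger opening in m.
Only numpy, scipy, OpenCV 4.12 (cv2) and the standard library are available. Lean on these libraries where they do the work, as an engineer would, in place of code of your own. Each camera call takes 0.05 s, during which the arm holds its last target.

## Working session

There is one attempt and no reset: what is moved stays moved. The work goes in short steps, each a Python script; the robot and the scene stay as the last script left them, time stands still between calls to the robot, and variables do not carry over. Pictures are saved under pics/ and viewed, and the job is handed in when it is done.

```bash
ls; mkdir -p pics; python3 - <<'E'
from station import *
import cv2,pickle
d={}
for n in ["scene","side","wrist"]:
    c=camera(n); d[n]=c
    cv2.imwrite(f"pics/{n}0.png",c["img"][:,:,::-1])
    print(n,{k:v for k,v in c.items() if k!="img"})
pickle.dump(d,open("c0.pkl","wb"))
print(current_t())
E
```

```text
pics
scene {'intrinsics': array([[360.89476244,   0.        , 262.23957049],
       [  0.        , 360.89476244, 193.23674875],
       [  0.        ,   0.        ,   1.        ]]), 'rvec': array([ 1.2978975 ,  2.30239601, -0.85293531]), 'tvec': array([ 0.27347825, -0.29382125,  1.35668693])}
side {'intrinsics': array([[470.05726068,   0.        , 260.40508442],
       [  0.        , 470.05726068, 190.59535727],
       [  0.        ,   0.        ,   1.        ]]), 'rvec': array([ 2.18630676, -0.3861217 ,  0.19621264]), 'tvec': array([-0.52358494,  0.23249488,  1.10464486])}
wrist {'intrinsics': array([[283.57346418,   0.        , 259.78810197],
       [  0.        , 283.57346418, 190.04510728],
       [  0.        ,   0.        ,   1.        ]]), 'hand_eye': array([[ 8.25338152e-04, -2.65012108e-01,  9.64244731e-01,
        -1.28586509e-01],
       [ 9.99999638e-01,  2.10391171e-05, -8.50159929e-04,
         2.12588045e-04],
       [ 2.05015817e-04,  9.64245084e-01,  2.65012030e-01,
        -6.61706878e-02],
       [ 0.00000000e+00,  0.00000000e+00,  0.00000000e+00,
         1.00000000e+00]])}
0.15
```

View pics/scene0.png

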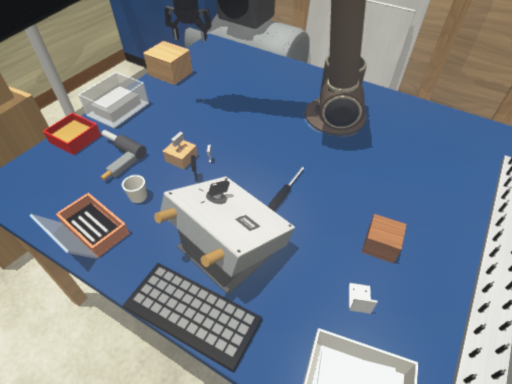

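View pics/side0.png

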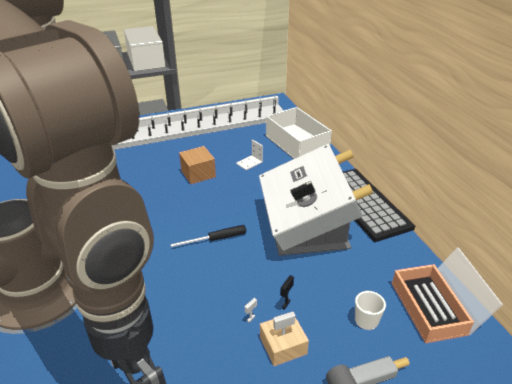

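View pics/wrist0.png

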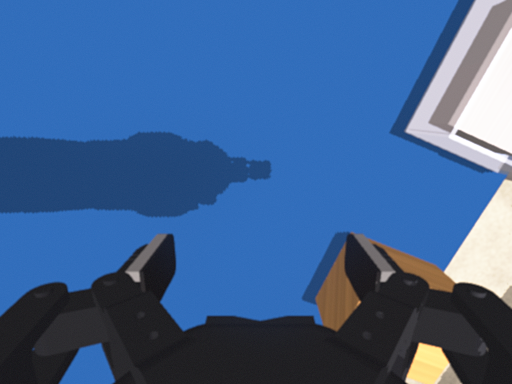

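Three T-key candidates in the side view: grey key in the wooden stand (284,322), black key (287,290) and small steel key (251,308). The one in the stand should be meant, because it isn't black and it's the larger of the other two. I'll confirm that in a crop.

```bash
cat > h.py <<'E'
import numpy as np,cv2,pickle
from scipy.spatial.transform import Rotation as R
def cam(c,T=None):
    K=c["intrinsics"]
    if "rvec" in c:
        Rm=cv2.Rodrigues(np.array(c["rvec"]))[0]; return K,Rm,np.array(c["tvec"])
    M=T@c["hand_eye"]; Rm=M[:3,:3].T; return K,Rm,-Rm@M[:3,3]
def ray(cm,p):
    K,Rm,t=cm; d=Rm.T@np.linalg.inv(K)@np.array([p[0],p[1],1.]); return -Rm.T@t,d/np.linalg.norm(d)
def onz(cm,p,z):
    o,d=ray(cm,p); return o+d*(z-o[2])/d[2]
def onplane(cm,p,q,n):
    o,d=ray(cm,p); return o+d*(np.dot(n,q-o)/np.dot(n,d))
def proj(cm,X):
    K,Rm,t=cm; x=K@(Rm@np.array(X)+t); return x[:2]/x[2]
def tri(*obs):
    A=np.zeros((3,3));b=np.zeros(3)
    for cm,p in obs:
        o,d=ray(cm,p); P=np.eye(3)-np.outer(d,d);A+=P;b+=P@o
    X=np.linalg.solve(A,b)
    return X,[np.linalg.norm((np.eye(3)-np.outer(ray(cm,p)[1],ray(cm,p)[1]))@(X-ray(cm,p)[0])) for cm,p in obs]
E
python3 - <<'E'
import pickle,cv2
from h import *
d=pickle.load(open("c0.pkl","rb"))
s=d["side"]["img"][:,:,::-1]; t=d["scene"]["img"][:,:,::-1]
a=cv2.resize(s[270:370,225:325],(600,600),interpolation=cv2.INTER_CUBIC)
cv2.imwrite("pics/crop_key_side.png",a)
cv2.imwrite("pics/crop_scene.png",cv2.resize(t[120:270,145:305],(800,750)[:2],interpolation=cv2.INTER_CUBIC)[:600] if 0 else cv2.resize(t[125:275,145:300],(620,600),interpolation=cv2.INTER_CUBIC))
cv2.imwrite("pics/crop_side_box.png",cv2.resize(s[140:260,250:380],(650,600),interpolation=cv2.INTER_CUBIC))
E
```

```text
(no output)
```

View pics/crop_key_side.png

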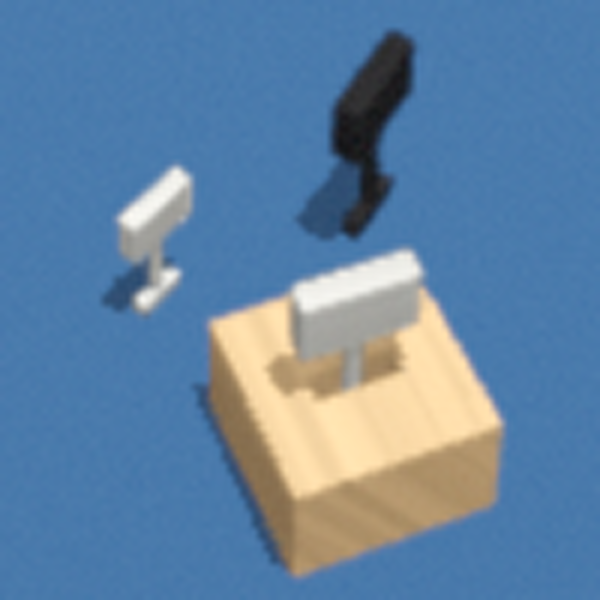

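View pics/crop_scene.png

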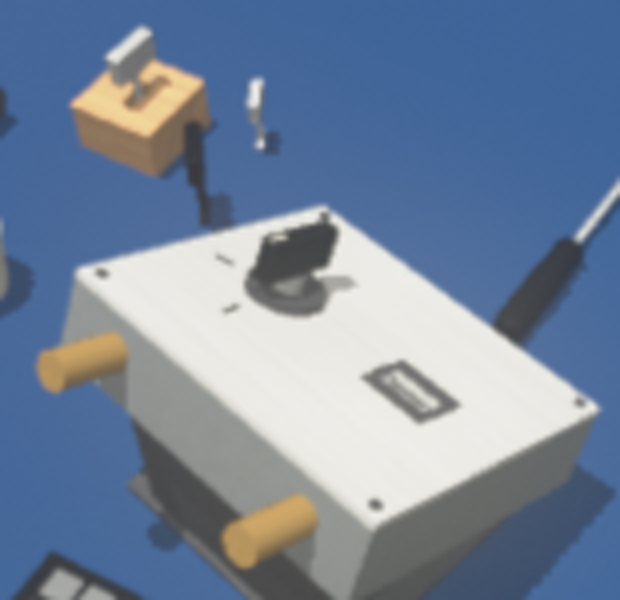

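View pics/crop_side_box.png

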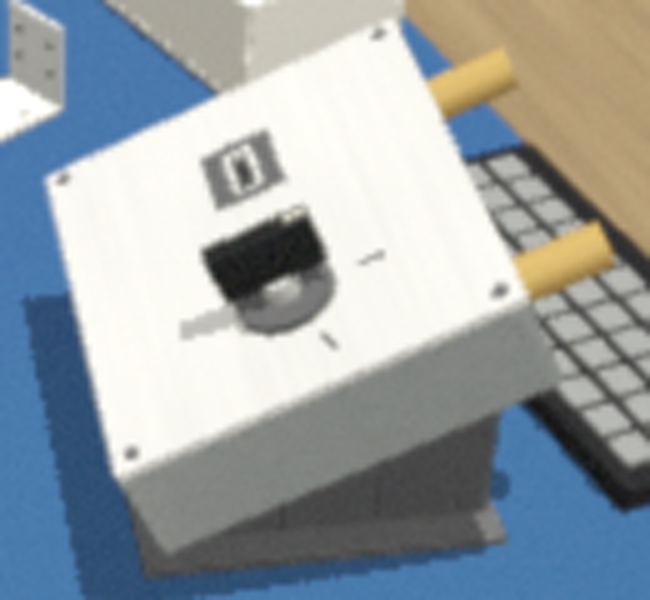

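The crop confirms it: the key in the stand is steel and clearly larger than the loose small steel one, and the black one is excluded. Next, coarse triangulation.

```bash
python3 - <<'E'
from h import *
d=pickle.load(open("c0.pkl","rb"))
S=cam(d["scene"]);D=cam(d["side"])
s=lambda x,y:(x/4+145-.375,y/4+125-.375)
k=lambda x,y:(x/6+225-.4,y/6+270-.4)
b=lambda x,y:(x/5+250-.4,y/5+140-.4)
np.set_printoptions(precision=4,suppress=True)
def P(n,a,c):
    X,r=tri((S,a),(D,c));print(n,X,np.array(r)*1000);return X
P("ktop",s(130,42),k(357,275))
P("kt_nearR",s(150,33),k(293,290)); P("kt2",s(112,58),k(418,255))
P("small",s(257,85),k(155,200));P("blacktop",s(192,130),k(395,45))
P("standcornersA",s(72,104),k(500,425));P("B",s(155,133),k(425,290))
P("slot",s(411,391),b(243,170))
P("scrA",s(103,272),b(500,290));P("scrB",s(326,216),b(130,453));P("scrC",s(581,402),b(63,179));P("scrD",s(376,504),b(378,33))
P("disc",s(286,289),b(285,295)); P("seltop",s(300,240),b(262,235))
E
```

```text
ktop [ 0.4846 -0.3372  0.0959] [0.884 0.884]
kt_nearR [ 0.4643 -0.3338  0.0926] [1.688 1.688]
kt2 [ 0.5067 -0.3366  0.096 ] [0.849 0.849]
small [ 0.4414 -0.2539  0.0578] [0.5315 0.5315]
blacktop [ 0.5362 -0.2411  0.0901] [2.0899 2.0899]
standcornersA [ 0.5235 -0.3738  0.0443] [1.3831 1.3831]
B [ 0.518  -0.3052  0.0388] [6.5282 6.5282]
slot [0.6814 0.0454 0.1402] [1.156 1.156]
scrA [ 0.7284 -0.1383  0.1813] [0.9378 0.9378]
scrB [ 0.5603 -0.101   0.0996] [1.2722 1.2722]
scrC [0.6088 0.1231 0.1005] [1.2258 1.2258]
scrD [0.7774 0.086  0.1815] [1.6063 1.6063]
disc [ 0.6565 -0.062   0.1415] [1.0963 1.0963]
seltop [ 0.6441 -0.057   0.1778] [1.0731 1.0731]
```

```bash
cat >> h.py <<'E'
def att(tx,ty):
    tx=np.array(tx,float);tx/=np.linalg.norm(tx);ty=np.array(ty,float);ty-=tx*(tx@ty);ty/=np.linalg.norm(ty)
    return np.stack([tx,ty,np.cross(tx,ty)],1)
rv=lambda M:R.from_matrix(M).as_rotvec()
def frame(yaw):
    # console axes: x up slope, y left, z out
    return R.from_euler('z',yaw).as_matrix()@R.from_euler('y',-np.deg2rad(25)).as_matrix()
E
python3 - <<'E'
from station import *
from h import *
np.set_printoptions(precision=3,suppress=True)
print(R.from_rotvec(current_orientation()).as_matrix())
F=frame(-0.22);slot=np.array([.6814,.0454,.1402]);sel=np.array([.6565,-.062,.1415-0.003])
print(F)
for sg in (1,-1):
    ya=-0.03
    q=ik([.485,-.336,.25],rv(att([0,0,-1],[-sg*np.sin(ya),sg*np.cos(ya),0])));print("key",sg,q)
    for h in (0.15,0.055):
      for a in (0,0.8,1.55):
        M=R.from_rotvec(-F[:,2]*a).as_matrix()@att(-F[:,2],sg*F[:,0])
        print("slot",sg,h,a,ik(slot+F[:,2]*h,rv(M)))
    for h in (0.12,0.035):
      for a in (0,0.8,1.35):
        M=R.from_rotvec(-F[:,2]*a).as_matrix()@att(-F[:,2],sg*F[:,1])
        print("sel",sg,h,a,ik(sel+F[:,2]*h,rv(M)))
E
```

```text
[[-0.     0.38  -0.925]
 [ 0.001 -0.925 -0.38 ]
 [-1.    -0.001  0.   ]]
[[ 0.884  0.218 -0.412]
 [-0.198  0.976  0.092]
 [ 0.423  0.     0.906]]
key 1 [-0.606  0.251  0.124  1.443  0.    -0.576]
slot 1 0.15 0 [ 0.168 -0.012 -0.203  0.972 -0.16   1.925]
slot 1 0.15 0.8 [ 0.168 -0.012 -0.203  0.972 -0.16   2.725]
slot 1 0.15 1.55 [ 0.168 -0.012 -0.203  0.972 -0.16  -2.808]
slot 1 0.055 0 [ 0.14   0.075 -0.302  0.782 -0.149  1.9  ]
slot 1 0.055 0.8 [ 0.14   0.075 -0.302  0.782 -0.149  2.7  ]
slot 1 0.055 1.55 [ 0.14   0.075 -0.302  0.782 -0.149 -2.834]
sel 1 0.12 0 [-0.051 -0.051 -0.307  0.884 -0.071  0.154]
sel 1 0.12 0.8 [-0.051 -0.051 -0.307  0.884 -0.071  0.954]
sel 1 0.12 1.35 [-0.051 -0.051 -0.307  0.884 -0.071  1.504]
sel 1 0.035 0 [-0.062  0.04  -0.387  0.712 -0.066  0.143]
sel 1 0.035 0.8 [-0.062  0.04  -0.387  0.712 -0.066  0.943]
sel 1 0.035 1.35 [-0.062  0.04  -0.387  0.712 -0.066  1.493]
key -1 [-0.606  0.251  0.124  1.443  0.     2.566]
slot -1 0.15 0 [ 0.168 -0.012 -0.203  0.972 -0.16  -1.216]
slot -1 0.15 0.8 [ 0.168 -0.012 -0.203  0.972 -0.16  -0.416]
slot -1 0.15 1.55 [ 0.168 -0.012 -0.203  0.972 -0.16   0.334]
slot -1 0.055 0 [ 0.14   0.075 -0.302  0.782 -0.149 -1.242]
slot -1 0.055 0.8 [ 0.14   0.075 -0.302  0.782 -0.149 -0.442]
slot -1 0.055 1.55 [ 0.14   0.075 -0.302  0.782 -0.149  0.308]
sel -1 0.12 0 [-0.051 -0.051 -0.307  0.884 -0.071 -2.988]
sel -1 0.12 0.8 [-0.051 -0.051 -0.307  0.884 -0.071 -2.188]
sel -1 0.12 1.35 [-0.051 -0.051 -0.307  0.884 -0.071 -1.638]
sel -1 0.035 0 [-0.062  0.04  -0.387  0.712 -0.066 -2.998]
sel -1 0.035 0.8 [-0.062  0.04  -0.387  0.712 -0.066 -2.198]
sel -1 0.035 1.35 [-0.062  0.04  -0.387  0.712 -0.066 -1.648]
```

```bash
cat >> h.py <<'E'
def Tnow():
    from station import current_eef_pos,current_orientation
    T=np.eye(4);T[:3,:3]=R.from_rotvec(current_orientation()).as_matrix();T[:3,3]=current_eef_pos();return T
def shot(n,name=None):
    from station import camera
    T=Tnow();c=camera(n);name=name or n
    cv2.imwrite(f"pics/{name}.png",c["img"][:,:,::-1]);c["T"]=T
    pickle.dump(c,open(name+".pkl","wb"));return c
def load(name):
    c=pickle.load(open(name+".pkl","rb"));return c,cam(c,c["T"])
E
python3 - <<'E'
from station import *
from h import *
ya=-0.03
M=rv(att([0,0,-1],[-np.sin(ya),np.cos(ya),0]))
move_pose([.485,-.336,.215],M)
shot("wrist","w1");print(current_t(),current_eef_pos())
E
```

```text
2.0583 [ 0.48467749 -0.33634794  0.21507799]
```

View pics/w1.png

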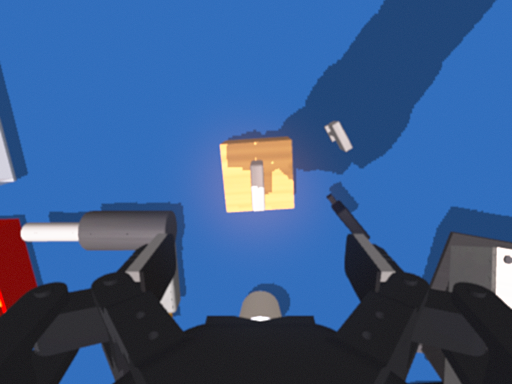

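The key's handle is at (258,185) in the wrist view, between the jaws. I'll enlarge it.

```bash
python3 - <<'E'
from h import *
c,C=load("w1")
cv2.imwrite("pics/w1c.png",cv2.resize(c["img"][130:220,212:302,::-1],(720,720)[:2] if 0 else (594,594),interpolation=cv2.INTER_CUBIC))
for z in (.067,.081,.095): print(proj(C,[.485,-.336,z]))
E
```

```text
[260.44152023 182.42979597]
[260.48237418 185.9209578 ]
[260.52750798 189.77785264]
```

View pics/w1c.png

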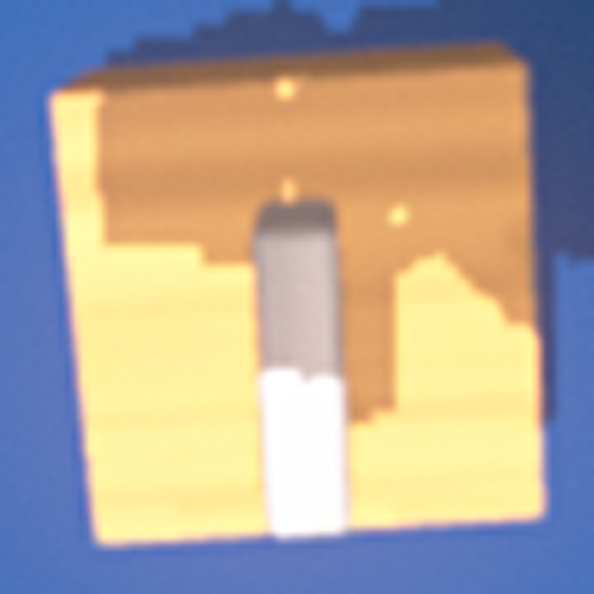

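```bash
python3 - <<'E'
from h import *
np.set_printoptions(precision=4,suppress=True)
c,C=load("w1")
f=lambda x,y:((x+.5)/6.6+212-.5,(y+.5)/6.6+130-.5)
P=np.array([onz(C,f(*p),.095) for p in [(257,232),(337,229),(268,537),(346,531)]])
print(P,P.mean(0)); a,b=(P[0]+P[1])/2,(P[2]+P[3])/2
print(np.linalg.norm(b-a),np.linalg.norm(P[0]-P[1]),np.arctan2(*(b-a)[[1,0]]))
Q=np.array([onz(C,f(*p),.045) for p in [(50,92),(528,62),(97,545),(546,515)]])
print(Q,Q.mean(0),np.linalg.norm(Q[0]-Q[1]),np.linalg.norm(Q[0]-Q[2]),np.arctan2(*(Q[2]-Q[0])[[1,0]]),np.arctan2(*(Q[3]-Q[1])[[1,0]]))
E
```

```text
[[ 0.4617 -0.3442  0.095 ]
 [ 0.4616 -0.3334  0.095 ]
 [ 0.5051 -0.3444  0.095 ]
 [ 0.5046 -0.3334  0.095 ]] [ 0.4832 -0.3388  0.095 ]
0.043180477092909994 0.010763926578463126 -0.0017317495264551608
[[ 0.4472 -0.3779  0.045 ]
 [ 0.4449 -0.3023  0.045 ]
 [ 0.5233 -0.3753  0.045 ]
 [ 0.5204 -0.2994  0.045 ]] [ 0.4839 -0.3387  0.045 ] 0.07569027563116297 0.07616266521866445 0.03530394705362778 0.038489422993185377
```

```bash
python3 - <<'E'
from station import *
from h import *
np.set_printoptions(precision=4,suppress=True)
ya=0.005
M=rv(att([0,0,-1],[-np.sin(ya),np.cos(ya),0]))
gripper_to(0.04)
move_pose([.4832,-.3388,.15],M)
print(move_l([.4832,-.3388,.076],M,velocity=.1,guard=8),current_eef_pos(),current_wrist_force())
gripper_to(0.0,f_grip=60)
print(current_finger_gap(),current_wrist_force(),current_t())
move_l([.4832,-.3388,.086],M,velocity=.04);print(current_wrist_force())
move_l([.4832,-.3388,.17],M,velocity=.15)
print(current_wrist_force(),current_wrist_torque(),current_finger_gap(),current_t())
shot("wrist","w2");shot("side","s2");shot("scene","sc2")
E
```

```text
False [ 0.4837 -0.3391  0.0769] [ 0.3577  0.3363 -0.4047]
0.010885257011146782 [0.2436 1.0285 3.6026] 4.1833
[ 0.5788 -0.0399 -1.7871]
[ 0.2844  0.7839 -0.8618] [-0.0354  0.0389 -0.0416] 0.011224779547583979 5.2917
```

View pics/w2.png

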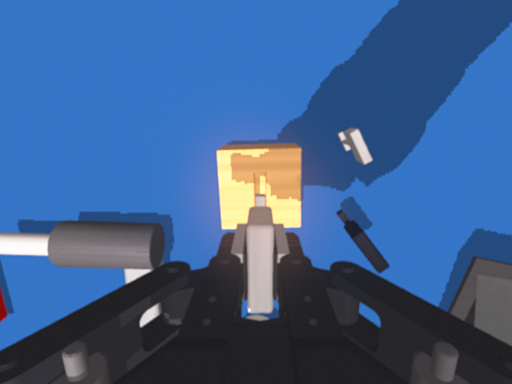

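View pics/s2.png

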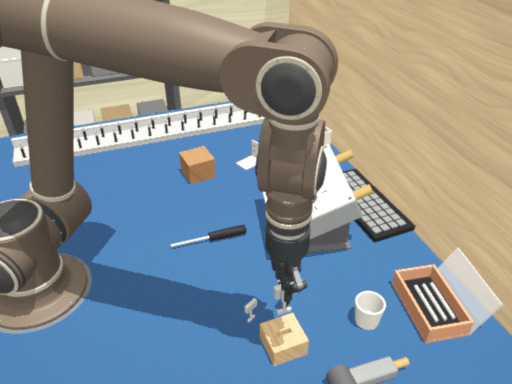

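```bash
python3 - <<'E'
from h import *
c,C=load("w2")
cv2.imwrite("pics/w2c.png",cv2.resize(c["img"][185:325,200:320,::-1],(600,700),interpolation=cv2.INTER_CUBIC)[:600])
T=c["T"]
for dx in (-.005,):
  for z in (-.022,0,.022):
    print("top",z,[proj(C,T[:3,3]+T[:3,:3]@np.array([dx-.014,y,z])) for y in (-.006,.006)])
  print("foot end top",[proj(C,T[:3,3]+T[:3,:3]@np.array([dx+.056,y,-.014])) for y in (-.0035,.0035)])
  print("foot end bottom",[proj(C,T[:3,3]+T[:3,:3]@np.array([dx+.064,y,-.014])) for y in (-.0035,.0035)])
E
```

```text
top -0.022 [array([246.40455572, 226.38629794]), array([275.29751734, 226.37256071])]
top 0 [array([247.04516215, 273.35395281]), array([274.57749643, 273.33787925])]
top 0.022 [array([247.62814536, 316.09681787]), array([273.92223822, 316.07887441])]
foot end top [array([255.08478331, 196.53315349]), array([265.67730395, 196.52884667])]
foot end bottom [array([255.26221927, 193.20048505]), array([265.4359013 , 193.19642675])]
```

View pics/w2c.png

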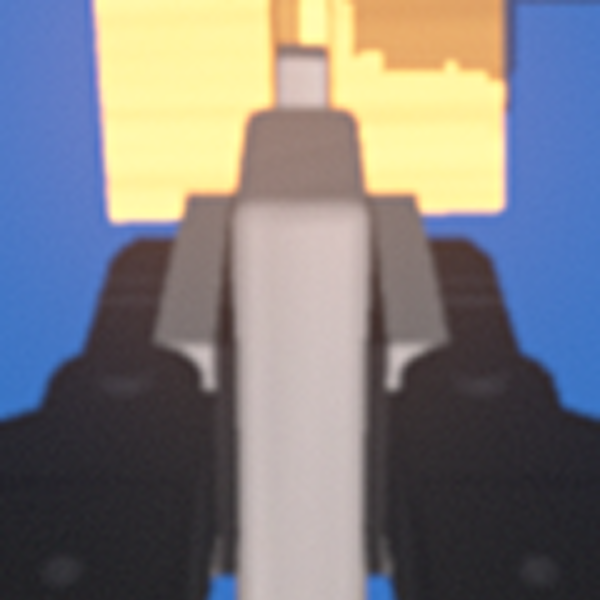

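The key is held squarely: foot end at (260,195) and handle near edge at row 225, both as predicted. Now I'll look at the slot.

```bash
python3 - <<'E'
from station import *
from h import *
np.set_printoptions(precision=4,suppress=True)
F=frame(-0.22);slot=np.array([.6814,.0454,.1402])
M=rv(att(-F[:,2],-F[:,0]))
p=current_eef_pos()
move_l([p[0],p[1],.29],velocity=.25)
move_pose(slot+F[:,2]*.15+F[:,1]*.035,M)
print(current_t(),current_q())
shot("wrist","w3");shot("side","s3")
E
```

```text
7.7417 [ 0.2281  0.0178 -0.1721  0.9837 -0.1849 -1.1585]
```

View pics/w3.png

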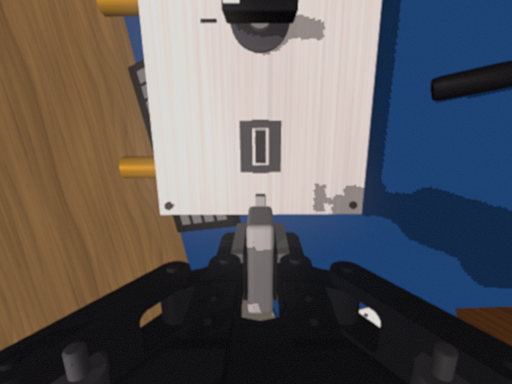

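```bash
python3 - <<'E'
from h import *
c,C=load("w3")
cv2.imwrite("pics/w3c.png",cv2.resize(c["img"][115:215,220:300,::-1],(480,600),interpolation=cv2.INTER_CUBIC))
E
```

```text
(no output)
```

View pics/w3c.png

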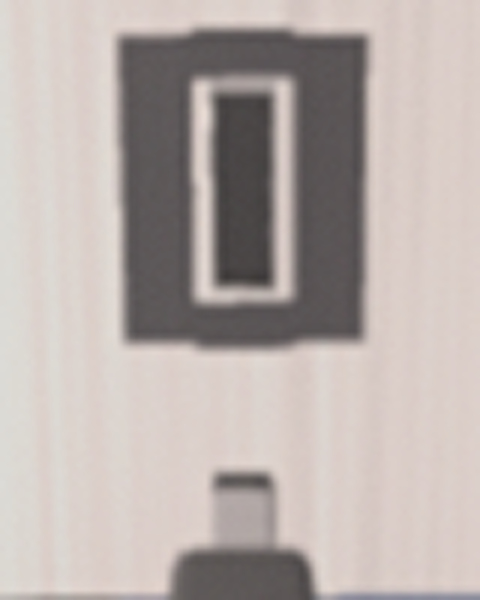

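```bash
cat > m.py <<'E'
from h import *
np.set_printoptions(precision=4,suppress=True)
c,C=load("w3")
f=lambda x,y:((x+.5)/6+220-.5,(y+.5)/6+115-.5)
F=frame(-0.22);slot=np.array([.6814,.0454,.1402])
for dn in (0,-.005,-.0155):
  for nm,(x0,x1,y0,y1) in dict(inner=(214,273,90,288),white=(190,297,75,303),dark=(121,366,36,342)).items():
    P=[F.T@(onplane(C,f(*p),slot+F[:,2]*dn,F[:,2])-slot) for p in [(x0,y0),(x1,y0),(x0,y1),(x1,y1)]]
    P=np.array(P);print(dn,nm,"Lx",abs(P[0,0]-P[1,0]),"Ly",abs(P[0,1]-P[2,1]),"mean",P.mean(0))
# tilt check from screws
A,B=[onplane(C,p,slot,F[:,2]) for p in [(168.7,205.5),(353,205)]]
print(F.T@(A-slot),F.T@(B-slot))
for col in (0,1):
    pass
# yaw from slot long edges (dark plate edges)
for a,b in [((120,40),(126,340)),((366,40),(361,340)),((214,92),(216,286)),((273,92),(271,286))]:
    v=F.T@(onplane(C,f(*b),slot,F[:,2])-onplane(C,f(*a),slot,F[:,2]));print("dir",np.arctan2(v[0],v[1]))
v=F.T@(A-B);print("screwdir",np.arctan2(v[1],v[0]))
E
python3 m.py
```

```text
0 inner Lx 0.009464783797189071 Ly 0.03208317663428278 mean [-0.0009 -0.0013  0.    ]
0 white Lx 0.01712582647394403 Ly 0.03694638291448923 mean [-0.0009 -0.0012  0.    ]
0 dark Lx 0.038982346216384134 Ly 0.049595568307389995 mean [-0.0009 -0.0009  0.    ]
-0.005 inner Lx 0.009634636760403244 Ly 0.032658934384002886 mean [-0.0009 -0.0007 -0.005 ]
-0.005 white Lx 0.017433162852293682 Ly 0.037609414712419506 mean [-0.0009 -0.0006 -0.005 ]
-0.005 dark Lx 0.039681914971442245 Ly 0.0504855996509272 mean [-0.0009 -0.0004 -0.005 ]
-0.0155 inner Lx 0.009991327983152942 Ly 0.033868025658415096 mean [-0.0009  0.0005 -0.0155]
-0.0155 white Lx 0.01807856924682815 Ly 0.039001781488073095 mean [-0.0009  0.0006 -0.0155]
-0.0155 dark Lx 0.041151009357064394 Ly 0.05235466547235536 mean [-0.0009  0.0009 -0.0155]
[ 0.0938  0.0594 -0.    ] [-0.0968  0.0593  0.    ]
dir -7.98632749464111e-07
dir -0.000528462601351873
dir -0.004562410194277139
dir 0.007306445145030337
screwdir 0.0008399738239183308
```

```bash
cat >> h.py <<'E'
F=frame(-0.22);slot=np.array([.6814,.0454,.1402])+F@np.array([-.0009,-.0012,0])
Mk=att(-F[:,2],-F[:,0])
def hk(p): return F.T@(np.array(p)-slot)
E
python3 - <<'E'
from station import *
from h import *
np.set_printoptions(precision=4,suppress=True)
move_l(slot+F[:,2]*.15,rv(Mk),velocity=.15)
move_l(slot+F[:,2]*.072,rv(Mk),velocity=.12)
print(hk(current_eef_pos()),F.T@current_wrist_force());shot("wrist","w4")
g=move_l(slot+F[:,2]*.041,rv(Mk),velocity=.03,guard=10)
print(g,hk(current_eef_pos()),F.T@current_wrist_force(),current_t());shot("side","s4");shot("wrist","w5")
E
```

```text
[0.0005 0.0003 0.0725] [-0.2942  0.5149 -0.1021]
True [-0.0003 -0.0001  0.0442] [ 0.0862 -0.4482  5.875 ] 9.9417
```

View pics/w4.png

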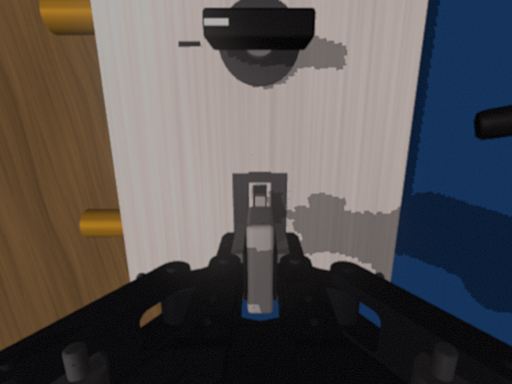

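View pics/w5.png

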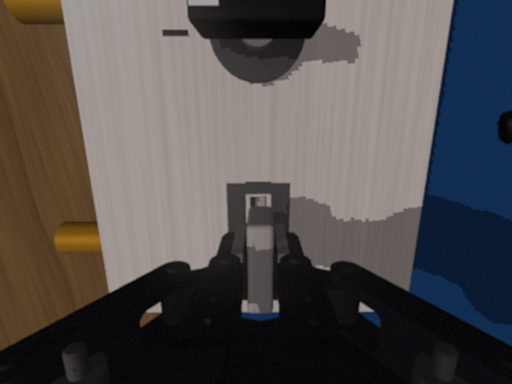

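Bottomed: TCP 44.2 mm above the cover against 43.5 expected. A miss would have stopped it at about 59. Now the turn.

```bash
python3 - <<'E'
from station import *
from h import *
np.set_printoptions(precision=3,suppress=True)
q0=np.array(current_q());print(q0)
np.save("q0.npy",q0)
for a in (0.1,0.25,0.5,0.8,1.1,1.3,1.4,1.45,1.5):
    q=q0.copy();q[5]+=a;set_joints(q)
    f=F.T@current_wrist_force();m=F.T@current_wrist_torque()
    print(a,current_q()[5]-q0[5],hk(current_eef_pos())*1000,f,m)
    if np.linalg.norm(f)>35 or abs(m[2])>1: print("stop");break
print(current_t());shot("wrist","w6")
E
```

```text
[ 0.136  0.085 -0.315  0.76  -0.148 -1.246]
0.1 0.0974286498320951 [ 0.236 -0.089 44.245] [ 1.687 -0.469  0.527] [-0.023  0.032 -0.004]
0.25 0.24494061253163046 [ 0.247 -0.098 44.286] [ 2.094  0.371 -0.224] [-0.097 -0.278  0.035]
0.5 0.49398603031650623 [ 0.043 -0.08  44.286] [ 2.544 -0.199  0.284] [-0.073 -0.361  0.038]
0.8 0.7940164449254035 [-0.253 -0.17  44.226] [ 2.428 -0.137  0.565] [-0.094 -0.327  0.024]
1.1 1.0941496374053399 [-0.533 -0.128 44.242] [ 2.88  -0.46   0.501] [-0.101 -0.062  0.006]
1.3 1.2936247719339 [-0.707 -0.057 44.211] [0.097 0.122 2.088] [ 0.064  0.195 -0.046]
1.4 1.3941822414084732 [-0.728 -0.021 44.234] [-0.592  0.618  3.316] [0.124 0.374 0.026]
1.45 1.4460239840660067 [-0.744  0.032 44.208] [-1.339  1.21   4.05 ] [ 0.217  0.568 -0.044]
1.5 1.496989293258456 [-0.683  0.057 44.185] [-1.544  1.039  5.125] [0.409 0.738 0.032]
12.75
```

View pics/w6.png

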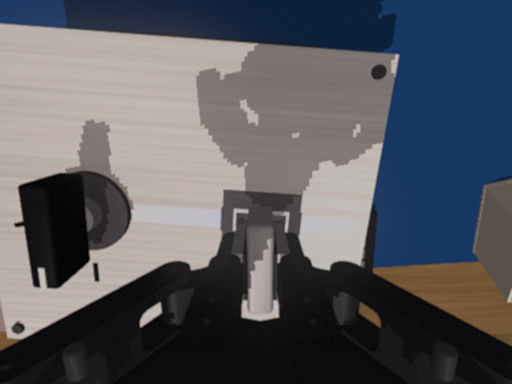

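```bash
python3 - <<'E'
from station import *
from h import *
np.set_printoptions(precision=3,suppress=True)
q0=np.load("q0.npy")
print(current_tau()[5])
for a in (1.53,1.56,1.59,1.62,1.65):
    q=q0.copy();q[5]+=a;set_joints(q)
    f=F.T@current_wrist_force();m=F.T@current_wrist_torque();t=current_tau()[5]
    print(a,current_q()[5]-q0[5],hk(current_eef_pos())*1000,f,m,t)
    if np.linalg.norm(f)>25 or abs(t)>.8 or current_q()[5]-q0[5]<a-.03: print("stop");break
print(current_t());shot("wrist","w7")
E
```

```text
0.025684627471491694
1.53 1.5283829562110425 [-0.668  0.049 44.173] [-2.229  1.614  6.141] [0.513 0.966 0.023] 0.07727558026090264
1.56 1.5585861171127964 [-0.668  0.103 44.179] [-2.099  2.754  5.891] [0.491 0.956 0.137] 0.20898456685245037
1.59 1.587757260093145 [-0.639  0.135 44.216] [-2.675  2.013  5.698] [0.62  0.936 0.449] 0.5200992710888386
1.62 1.6170228897509393 [-0.677  0.151 44.197] [-2.403  1.993  6.175] [0.527 0.9   0.808] 0.8707229979336262
stop
13.8
```

The torque rises steadily past 1.56 rad (0.21, then 0.52, then 0.87 N m), so the key is at its stop. Release and check.

```bash
python3 - <<'E'
from station import *
from h import *
np.set_printoptions(precision=3,suppress=True)
q0=np.load("q0.npy");q=q0.copy();q[5]+=1.56;set_joints(q)
gripper_to(0.04);print(current_finger_gap(),F.T@current_wrist_force())
p=np.array(current_eef_pos())
move_l(p+F[:,2]*.11,velocity=.12)
print(hk(current_eef_pos()),F.T@current_wrist_force())
Ms=att(-F[:,2],F[:,1])
sel=slot-F[:,1]*.11
move_pose(sel+F[:,2]*.15-F[:,0]*.02,rv(Ms))
print(current_t());shot("wrist","w8");shot("side","s8")
E
```

```text
0.039913325755692175 [ 0.299 -0.103 -0.258]
[-0.001 -0.001  0.153] [ 0.134  1.044 -1.063]
16.0833
```

View pics/w8.png

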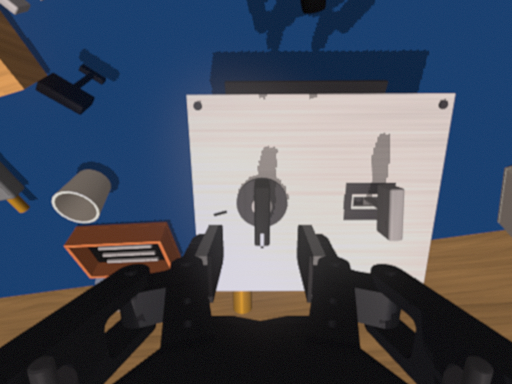

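The key is turned, with its handle running up the slope at about (396,213). The selector disc is at (262,203) and its bar top runs from row 180 to 246.

```bash
python3 - <<'E'
from h import *
c,C=load("w8")
cv2.imwrite("pics/w8c.png",cv2.resize(c["img"][165:265,225:425,::-1],(800,400),interpolation=cv2.INTER_CUBIC))
sel=slot-F[:,1]*.11
for x,y,h in [(.028,0,.045),(-.028,0,.045),(0,0,.005),(.026,0,.005),(-.026,0,.005),(0,.026,.005),(0,-.026,.005)]: print(x,y,h,proj(C,sel+F@np.array([x,y,h])))
for x in(-.022,.022):print("key",proj(C,slot+F@np.array([x,0,.0625])))
E
```

```text
0.028 0 0.045 [261.67135592 245.8202004 ]
-0.028 0 0.045 [261.64754887 185.63032184]
0 0 0.005 [261.41561195 202.62026322]
0.026 0 0.005 [261.43064529 226.54716554]
-0.026 0 0.005 [261.3998426  177.52193466]
0 0.026 0.005 [287.12555684 202.57005173]
0 -0.026 0.005 [235.70912835 202.67046794]
key [400.14770361 198.13615451]
key [393.39197887 248.51612365]
```

View pics/w8c.png

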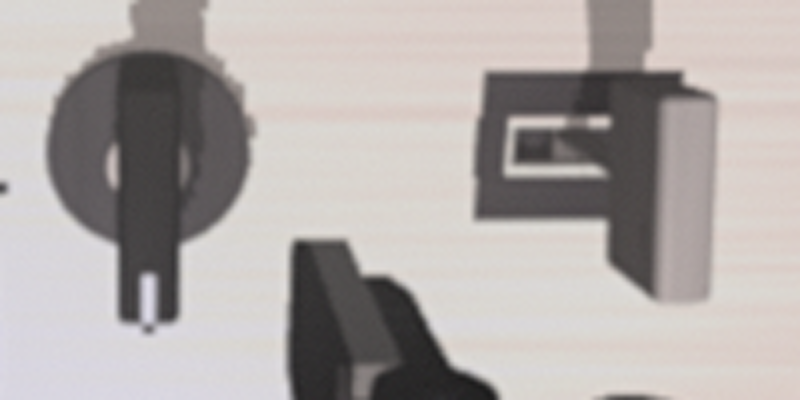

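```bash
python3 - <<'E'
from station import *
from h import *
np.set_printoptions(precision=3,suppress=True)
Ms=att(-F[:,2],F[:,1]);sel=slot-F[:,1]*.1095
move_l(sel+F[:,2]*.10,rv(Ms),velocity=.15)
g=move_l(sel+F[:,2]*.032,rv(Ms),velocity=.08,guard=8)
print(g,F.T@(np.array(current_eef_pos())-sel)*1000,F.T@current_wrist_force())
gripper_to(0,f_grip=40)
print(current_finger_gap(),F.T@current_wrist_force(),current_t())
q0=np.array(current_q());print(q0);np.save("q1.npy",q0)
for a in (0.15,.3,.6,.9,1.15,1.25,1.3,1.33,1.36,1.39,1.42):
    q=q0.copy();q[5]+=a;set_joints(q)
    f=F.T@current_wrist_force();m=F.T@current_wrist_torque();t=current_tau()[5]
    print(a,current_q()[5]-q0[5],f,m,t)
    if np.linalg.norm(f)>30 or abs(t)>.7 or current_q()[5]-q0[5]<a-.04: print("stop");break
print(current_t());shot("wrist","w9");shot("side","s9")
E
```

```text
False [ 0.452  0.029 32.41 ] [ 0.26  -0.441  0.436]
0.013523942622295605 [-0.517  0.188  4.857] 18.0333
[-0.064  0.042 -0.387  0.709 -0.066  0.142]
0.15 0.14671110132397128 [0.892 0.576 0.36 ] [ 0.162  0.38  -0.067] 0.17278518062084913
0.3 0.2946095359913864 [-0.453  2.819  1.038] [ 0.252  0.387 -0.058] 0.15363575890660286
0.6 0.5941975230577972 [0.524 3.914 0.802] [ 0.524  0.332 -0.004] 0.05469452007673681
0.9 0.8942284893350202 [ 1.055  3.938 -0.792] [ 0.8    0.194 -0.136] 0.05633991910144687
1.15 1.1455465048952238 [ 1.837  3.764 -0.764] [ 0.858  0.135 -0.124] 0.03131427336484194
1.25 1.2456844796862412 [ 2.763  5.095 -1.777] [ 0.899  0.137 -0.089] 0.05071369931101799
1.3 1.2953552118066498 [ 1.766  4.134 -1.484] [ 0.955  0.122 -0.037] -0.02257445245049894
1.33 1.3237864618035833 [ 1.905  3.946 -0.543] [0.908 0.015 0.89 ] 0.9910457208752632
stop
20.45
```

View pics/w9.png

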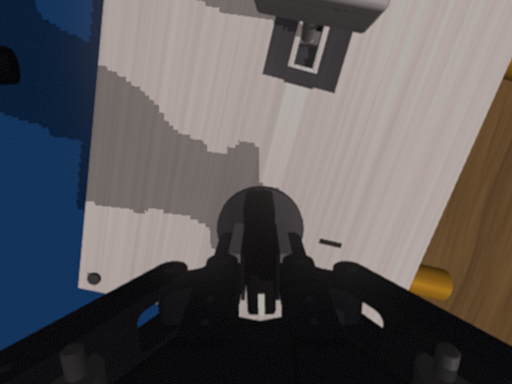

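The selector passed the 0.2 rad block freely and hit its stop at about 1.3 rad (torque 0.99 N m). Release, retreat and check.

```bash
python3 - <<'E'
from station import *
from h import *
np.set_printoptions(precision=3,suppress=True)
q0=np.load("q1.npy");q=q0.copy();q[5]+=1.305;set_joints(q)
gripper_to(0.04)
p=np.array(current_eef_pos())
move_l(p+F[:,2]*.12,velocity=.12)
Ms=att(-F[:,2],F[:,1]);sel=slot-F[:,1]*.11
move_pose(sel+F[:,2]*.15-F[:,0]*.02,rv(Ms))
shot("wrist","w10");shot("side","s10");shot("scene","sc10")
print(F.T@current_wrist_force(),current_t())
c,C=load("w10")
cv2.imwrite("pics/w10c.png",cv2.resize(c["img"][165:265,225:425,::-1],(800,400),interpolation=cv2.INTER_CUBIC))
for x in (.028,-.028):
    a=1.3;print(proj(C,sel+F@np.array([x*np.cos(a),-x*np.sin(a),.045])))
E
```

```text
[-0.002  0.662  0.814] 23.6583
[229.985 224.168]
[291.595 207.994]
```

View pics/w10.png

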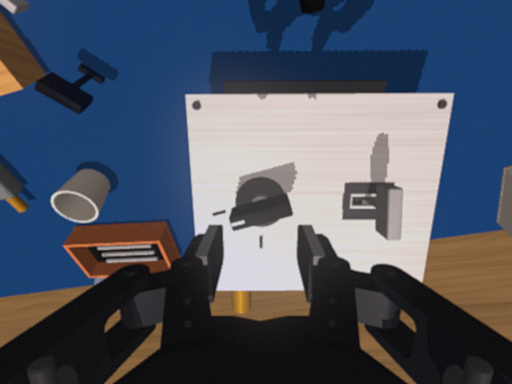

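View pics/s10.png

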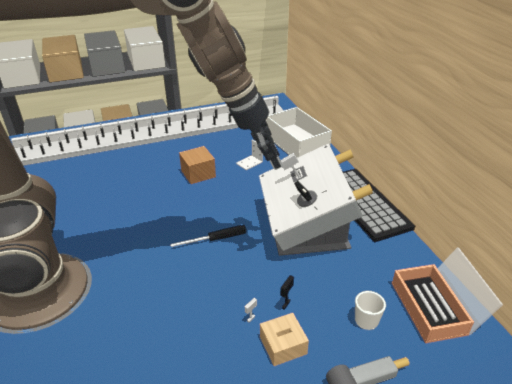

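View pics/sc10.png

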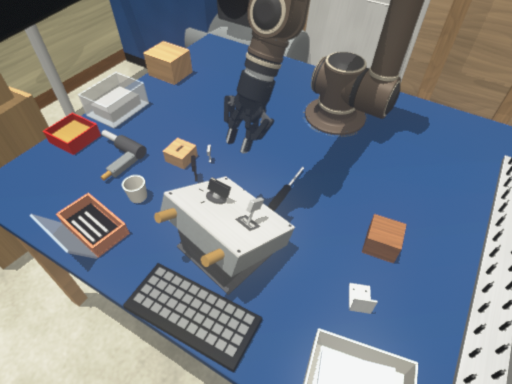

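The selector's pointer end is near (231,220), close to the 1.3 rad prediction of (230,224). The key is still turned, with its handle at (396,213). The stand is empty and the bystanders are where they started.

```bash
python3 -c "
from station import *
dwell(0.3);print(current_t());sign_off()"
```

```text
23.9583
the job is handed in; nothing more can be done
```

The air is switched on: the key is turned in the lock, the selector is at its stop, and the job was handed in at about 24 s of the 64 s allowed.

- **Key:** I took the larger steel T-key from the stand, leaving the black one and the small steel one. It went into the slot until it bottomed, about 15 mm deep.
- **Lock:** I turned the key clockwise to its stop; the torque rose steadily past about 1.56 rad of wrist turn. I then let go.
- **Selector:** I turned it clockwise, past the 0.2 rad block without resistance, to its stop at about 1.3 rad, and let go.

**Last checks:** the final pictures show the selector where 1.3 rad should put it, the key still turned in the lock and the gripper clear of everything. The block, screwdriver, bracket and pot look unmoved.

**One disagreement:** after release, the key's handle stood about 8 mm further down the slope than an upright key would. I put this down to it leaning within its play. Its turn angle still looked like about 1.5 rad. I judged both angles from the pictures and the wrist torque, as there is no direct reading of either joint.

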